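# Gauge the blue-capped bottle in the bench caliper

## Robot

A 6-joint arm with a two-finger parallel gripper is mounted at the origin on a cart in front of the work surface, level with it; the furniture and walls round the work are solid. World frame = base frame: x ahead of the robot, y to its left, z up, the work surface at z = 0. Lengths are in m, angles in degrees, forces in N, time in s.
With the tool pointing down it reaches from about 0.325 to 0.875 m from the base axis. Payload 4.4 kg.
Tool frame: the origin (TCP) lies between the finger pads; the fingertips stand 11 mm ahead of it and the grasp point (between the pads) lies 8 mm behind it; z points along the fingers, y is the line along which they close (so a half turn about z gives the same grasp; the last joint's range is limited). The gripper opens to 85 mm and grips with 20 to 120 N. Pads are 22 mm wide; open, the fingers measure 114 mm over their backs; the gripper's body (76 mm by 85 mm) begins 54 mm behind the grasp point. The pads swing forward as they close: fully open they stand 13 mm farther back than shut.
Start: joints at [59.559, 11.837, 88.321, -0, 79.842, -8.623], TCP at [0.214, 0.534, 0.218] pointing down, gripper open.
Joint ranges: [-156.59, 156.59], [-49.26, 127.26], [12.9, 141.05], [-63.56, 243.56], [4.71, 150.69], [-161.64, 161.64]. Speed limits (degrees/s): [159.86, 159.86, 180, 180, 180, 180].

## Interface

Orientations are given as [roll, pitch, yaw] about the fixed x, y, z axes, in that order (R = Rz(yaw) Ry(pitch) Rx(roll)).
In Python, from plant import env, snapshot, get_calibration, outline_of gives the robot as it stands. Calls block until the motion is done:
- env.move_ptp(position, orientation): joint-space move of the TCP to a pose.
- env.move_l(position, vel=0.15, ori=None, force_limit=None): straight line of the TCP; ori=None keeps the orientation; vel is the mean speed in m/s. With force_limit (N) it stops when the force on the tool has changed by that much, and returns True; else False.
- env.goto_joints(angles): joint-space move.
- env.command_gripper(opening, squeeze=None): finger opening in m; squeeze is the grip in N (None keeps the last); returns when the fingers have stopped.
- env.wait(seconds).
- env.ik(position, orientation): joint angles nearest the present ones, or None.
- env.get_state(): the state.
- snapshot(name): name is "side" or "top" or "wrist"; returns the picture (400x640x3 uint8, red, green, blue); there is no depth.
- get_calibration(name): a dict with "fx", "fy", "cx", "cy" (pixels), "R" (3x3) and "t" (3): a world point X has camera coordinates R X + t. Camera axes: x right, y down, z forward; pixel columns grow to the right and rows downward; lengths in m; the calibration is good to about 2 mm. The wrist camera is an equidistant fisheye: a pixel r from the principal point sees the ray r / f radians off the axis. A picture is of the moment at which its call begins: read the wrist's pose just before it. get_calibration takes no time and is no camera call; for the wrist camera it gives the pose at the moment of the call.
A pose or a line that the arm cannot do raises env.IKError and nothing moves.
- env.hand_in(): hands the job in; it is judged then, once.
Trained networks look in the newest picture that a camera, given by its name, has taken for a name from the list of things; names that differ only in an ending like _2 or _b are one class to them, and where a whole thing is asked for, a point or a joint stands for the part that bears it (a point fixed in the world has none). Each returns a list of dicts, best first, with "conf" (0 to 1); they miss things now and then, are a little off and sometimes report something else, mostly with a low value. They report only what shows in the picture. A call takes as long as a camera call. They do not tell look-alikes from the thing itself.
- outline_of(thing, camera): "mask" (400x640 bool, what is visible of it) and "uv" ([column, row] in pixels, amid what is visible of it).
The state is a dict: "t": time; "joint_pos": joint angles; "qvel": joint speeds; "tau": joint torques, N m; "tool_pos": TCP position; "tool_rot": TCP orientation; "wrist_force": force on the tool from outside, world axes, zero at the start; "wrist_torque": the same for the moment, N m; "gripper_width": finger opening in m; "grip_force": force on a finger pad.
Only numpy, scipy, OpenCV 4.12 (cv2) and the standard library are available. Lean on these libraries where they do the work, as an engineer would, in place of code of your own. Each camera call takes 0.05 s, during which the arm holds its last target. There are 200 camera calls.

## Task

Stand the small bottle with the blue cap upright on the bed of the bench caliper, between its jaws, and let go of it. Then slide the jaw gently shut on it by the orange tab until the spring-loaded anvil gives and the tip of the yellow pointer stands inside the green band, and leave it clamped there.

Things in the scene. Friction and masses are not known exactly. Their poses are not given: they have to be found in the camera images.
- blue_mid (a point): Centre (half-way up) of the bottle to be gauged: small round white plastic bottle, blue screw cap, blue stripe, 65 g, standing on the worktop. Body 42 mm across, 80 mm tall; the top 16 mm is the cap, 27 mm across. Point 40 mm above its underside, z up. Two like bottles with a red and a green cap stand near and are not to be gauged.
- gauge: Bench caliper fixed to the worktop: aluminium plate 100 x 370 x 12 mm. Origin: centre of its underside; z up, y along the slide towards the orange tab. The bottle stands on the plate's top on the line x = 0 between two upright steel plates, 64 mm wide along x, tops 60 mm above the worktop: the anvil (at -y, before a blue housing 62 mm high) and the sliding jaw (at +y).
- tab (a point): Centre of the upright orange tab by which the jaw is slid: 34 mm along the caliper's x, 16 mm along its y, 46 mm tall; the point is 53 mm above the worktop. The tab stands on the jaw's carriage, whose top is 30 mm above the worktop. The jaw's face lies 95 mm from this point towards the anvil. Axes as the caliper's.
- jaw (a joint): How far the jaw has slid shut, m, along the caliper's own -y: 0 fully open to 0.10; starts between 0 and 0.03. Its face stands at caliper y = 0.020 - jaw, the tab's centre at y = 0.115 - jaw. It takes about 8 N to slide and stays where it is left. With the bottle clamped, jaw = 0.073 + anvil.
- anvil (a joint): How far the spring anvil is pushed back, m, along the caliper's own -y: 0 at rest to 0.022 at its stop. Its face stands at caliper y = -0.095 - anvil. Spring: 1 N at rest, 0.2 N more per mm. It carries the yellow pointer over the blue housing's top: the tip is inside the green band from 0.004 to 0.020, beyond that in the red.
Mind the look-alikes: they are no part of the job. Leave any pink look-alike of the part that bears blue_mid alone.

How it is judged (in metres and radians):
On the way, in this order (a step that is already met when the one before it is completed fails the run):
1. the blue-capped bottle stands upright on the bed between the jaws, let go (x of blue_mid in the frame of gauge between -0.025 and 0.025 m and z of blue_mid in the frame of gauge between 0.045 and 0.06 m and angle between blue_mid's own z axis and vertical below 0.17 rad and y of blue_mid in the frame of gauge between -0.11 and 0.005 m and contact force between the fingers and blue below 0.1 N), for 0.2 s.
2. the jaw presses the bottle against the anvil and the pointer is inside the green band (contact force between jaw and blue above 0.5 N and value of joint anvil between 0.004 and 0.02 m), for 0.2 s.
At the end, for the whole second after the job is handed in: The blue-capped bottle stands upright (within 10 degrees) and at rest on the caliper's bed, within 25 mm of its centre line, pressed between jaw and anvil with more than 0.5 N, the anvil pushed back by 4 to 20 mm (pointer in the green band) (all of step 2 and x of blue_mid in the frame of gauge between -0.025 and 0.025 m and z of blue_mid in the frame of gauge between 0.045 and 0.06 m and angle between blue_mid's own z axis and vertical below 0.17 rad and y of blue_mid in the frame of gauge between -0.11 and 0.005 m and linear speed of blue below 0.02 m/s); the robot touches nothing.
It fails at once if the bottle is squeezed hard (over 30 N) by the jaw (contact force between jaw and blue above 30 N).
It also fails if it takes over 48 s, if anything falls off the work surface, if the arm or the gripper's body presses on something with over 40 N, if the wrist force passes 120 N, or if a joint passes its speed limit or range.

## Working session

There is one attempt and no reset: what is moved stays moved. The work goes in short steps, each a Python script; the robot and the scene stay as the last script left them, time stands still between calls to the robot, and variables do not carry over. Pictures are saved under pics/ and viewed, at most 10 in all, crops included, and the job is handed in when it is done.

```bash
mkdir -p pics; cat > h.py <<'E'
import numpy as np, cv2
from plant import env, snapshot, get_calibration, outline_of
def save(n,im): cv2.imwrite('pics/'+n+'.png',cv2.cvtColor(im,cv2.COLOR_RGB2BGR))
def ray(cam,uv,c=None):
    c=c or get_calibration(cam); x=(uv[0]-c['cx'])/c['fx']; y=(uv[1]-c['cy'])/c['fy']
    if cam=='wrist':
        th=np.hypot(x,y); s=np.sin(th)/max(th,1e-9); d=np.array([x*s,y*s,np.cos(th)])
    else: d=np.array([x,y,1.])
    R=np.array(c['R']); return -R.T@np.array(c['t']), R.T@d
def atz(cam,uv,z,c=None):
    o,d=ray(cam,uv,c); return o+d*(z-o[2])/d[2]
def proj(cam,X,c=None):
    c=c or get_calibration(cam); p=np.array(c['R'])@np.array(X)+np.array(c['t'])
    return [c['cx']+c['fx']*p[0]/p[2], c['cy']+c['fy']*p[1]/p[2]]
E
python3 - <<'E'
from h import *
ims=[]
for c in ['side','top']:
    ims.append(snapshot(c)); k=get_calibration(c); print(c,-np.array(k['R']).T@k['t'],k['fx'])
    for n in ['blue_mid','gauge','tab','jaw','anvil']:
        for r in outline_of(n,c): print(n,np.round(r['uv']),round(r['conf'],2),r['mask'].sum(), np.round(atz(c,r['uv'],.04),3))
save('side',ims[0]);save('top',ims[1])
print(env.get_state()['t'],env.get_state()['tool_rot'])
E
```

```text
side [ 0.13829932 -0.85972132  0.86908463] 463.1848516328792
blue_mid [372. 293.] 0.8 544 [ 0.476 -0.324  0.04 ]
blue_mid [407. 280.] 0.77 518 [ 0.566 -0.317  0.04 ]
blue_mid [415. 312.] 0.63 605 [ 0.541 -0.401  0.04 ]
blue_mid [330. 290.] 0.61 514 [ 0.393 -0.284  0.04 ]
blue_mid [379. 326.] 0.59 615 [ 0.454 -0.404  0.04 ]
gauge [303. 173.] 0.69 2728 [0.47  0.126 0.04 ]
tab [291. 153.] 0.88 741 [0.468 0.228 0.04 ]
jaw [288. 148.] 0.88 666 [0.469 0.256 0.04 ]
anvil [305. 180.] 0.62 170 [0.466 0.095 0.04 ]
top [ 0.31341543 -0.05104666  1.085239  ] 377.8349052333591
blue_mid [403. 169.] 0.78 224 [ 0.573 -0.307  0.04 ]
blue_mid [405. 204.] 0.77 262 [ 0.471 -0.307  0.04 ]
blue_mid [394. 234.] 0.76 264 [ 0.389 -0.275  0.04 ]
blue_mid [432. 184.] 0.65 289 [ 0.529 -0.386  0.04 ]
blue_mid [437. 213.] 0.48 233 [ 0.447 -0.396  0.04 ]
gauge [230. 206.] 0.65 4455 [0.465 0.182 0.04 ]
tab [202. 204.] 0.81 1089 [0.473 0.259 0.04 ]
jaw [205. 204.] 0.64 1063 [0.473 0.25  0.04 ]
anvil [261. 203.] 0.45 212 [0.476 0.094 0.04 ]
0.6 [1.79997010e+02 2.09983236e-04 1.58178835e+02]
```

View pics/side.png

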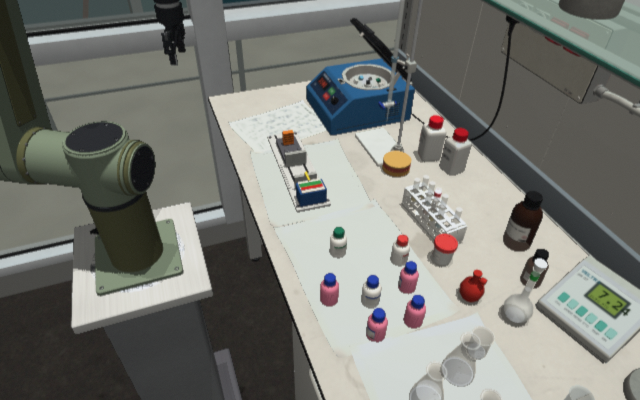

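View pics/top.png

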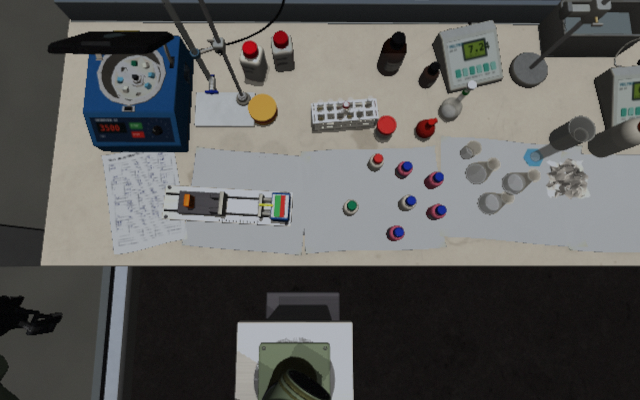

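The white bottle with the blue cap is at side (372,292) and top (408,203). The pink-bodied bottles with blue caps are at side (330,290), (407,280), (415,312) and (379,326), and they are look-alikes. The green-capped and red-capped bottles aren't wanted either. The gauge spans top (165..292, 185..224), with the tab end to the left, i.e. world +y. I'll confirm both in one crop.

```bash
python3 - <<'E'
from h import *
t=cv2.imread('pics/top.png');s=cv2.imread('pics/side.png')
a=cv2.resize(t[175:235,155:305],None,fx=5,fy=5,interpolation=cv2.INTER_CUBIC)
b=cv2.resize(s[265:325,320:395],None,fx=5,fy=5,interpolation=cv2.INTER_CUBIC)
c=cv2.resize(t[180:228,380:440],None,fx=5,fy=5,interpolation=cv2.INTER_CUBIC)
o=np.zeros((600,750,3),np.uint8);o[:300]=a;o[300:,:375]=b;o[300:540,400:700]=c
cv2.imwrite('pics/crop.png',o)
# bottle: triangulate cap blob
def blob(im,c0):
    h=cv2.cvtColor(im,cv2.COLOR_BGR2HSV);m=cv2.inRange(h,(105,150,60),(130,255,255))
    n,_,st,ce=cv2.connectedComponentsWithStats(m); i=1+np.argmin(np.linalg.norm(ce[1:]-c0,axis=1)); return ce[i],st[i]
ct,st1=blob(t,(409,202));cs,st2=blob(s,(372,283));print(ct,st1,cs,st2)
o1,d1=ray('top',ct);o2,d2=ray('side',cs)
A=np.array([d1,-d2]).T;k=np.linalg.lstsq(A,o2-o1,rcond=None)[0];print(o1+k[0]*d1,o2+k[1]*d2, atz('top',ct,.075))
for u in ([165,185],[165,218],[291,190],[291,224]): print(u,atz('top',u,.012))
E
```

```text
[410.75 200.25] [407 196   9   9  60] [372.41904762 281.32380952] [367 276  11  12 105]
[ 0.4780432  -0.31659506  0.07191935] [ 0.47759175 -0.31646917  0.07181301] [ 0.47754271 -0.31578776  0.075     ]
[165, 185] [0.53162389 0.37695064 0.012     ]
[165, 218] [0.43584278 0.37071901 0.012     ]
[291, 190] [0.51740612 0.01315998 0.012     ]
[291, 224] [0.41892099 0.01210693 0.012     ]
```

View pics/crop.png

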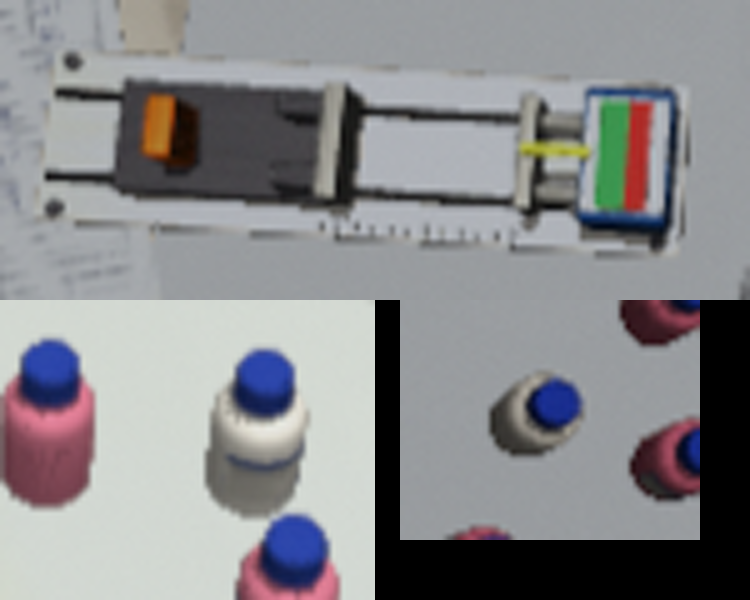

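The crop confirms it: the white body with the blue stripe at side (372,292) is the target, and its neighbours are pink. Next I'll compute the gauge frame from the plate corners and cross-check it with the anvil, tab and jaw.

```bash
cat >> h.py <<'E'
E
python3 - <<'E'
from h import *
P=lambda u,v,z: atz('top',[155+u/5-.4,175+v/5-.4],z)
C=[P(55,52,.012),P(40,215,.012),P(688,80,.012),P(682,252,.012)]
for c in C: print(c.round(4))
cen=np.mean(C,0); ydir=(C[0]+C[1]-C[2]-C[3])[:2]; L=np.linalg.norm(ydir)/2; ydir/=np.linalg.norm(ydir)
xdir=np.array([ydir[1],-ydir[0]]); print('cen',cen,'L',L,'W',np.linalg.norm((C[0]-C[1])[:2]),np.linalg.norm((C[2]-C[3])[:2]),'yaw',np.degrees(np.arctan2(xdir[1],xdir[0])))
for n,p in dict(tabtop=P(158,127,.076),jawtopL=P(318,140,.06),jawtopR=P(345,142,.06),anvTopL=P(521,150,.06),anvR=P(541,150,.06),housL=P(585,155,.062),housR=P(672,160,.062)).items():
    q=p[:2]-cen[:2]; print(n,p.round(4),'gauge xy',round(q@xdir,4),round(q@ydir,4))
for yaw in (0,90): print(yaw, env.ik([.478,-.316,.05],[180,0,yaw]), env.ik([.48,.15,.07],[180,0,yaw]), env.ik([.48,.32,.06],[180,0,yaw]))
E
```

```text
[0.5316 0.3752 0.012 ]
[0.437  0.3776 0.012 ]
[0.5156 0.0097 0.012 ]
[0.4161 0.0121 0.012 ]
cen [0.47508108 0.19364501 0.012     ] L 0.36600190213547235 W 0.09467362899114544 0.09960761160985125 yaw -2.888973954890484
tabtop [0.4774 0.2917 0.076 ] gauge xy -0.0026 0.0981
jawtopL [0.4729 0.2093 0.06  ] gauge xy -0.003 0.0155
jawtopR [0.4718 0.1945 0.06  ] gauge xy -0.0033 0.0007
anvTopL [0.4675 0.098  0.06  ] gauge xy -0.0028 -0.0959
anvR [0.4675 0.0871 0.06  ] gauge xy -0.0022 -0.1068
housL [0.4644 0.0627 0.062 ] gauge xy -0.004 -0.1313
housR [0.4617 0.0151 0.062 ] gauge xy -0.0044 -0.179
0 [-4.21202725e+01  2.25751659e+01  9.63405239e+01 -2.54444375e-14
  6.10843102e+01  4.78797275e+01] [ 7.48429091e+00  1.34267447e+01  1.05844817e+02 -2.54444375e-14
  6.07284387e+01  9.74842909e+01] [ 2.50966142e+01  2.21500127e+01  9.55026136e+01 -2.54444375e-14
  6.23473737e+01  1.15096614e+02]
90 [-42.12027254  22.57516594  96.3405239    0.          61.08431017
 -42.12027254] [ 7.48429091e+00  1.34267447e+01  1.05844817e+02 -2.54444375e-14
  6.07284387e+01  7.48429091e+00] [ 2.50966142e+01  2.21500127e+01  9.55026136e+01 -2.54444375e-14
  6.23473737e+01  2.50966142e+01]
```

```bash
cat >> h.py <<'E'
G=np.array([.4730,.1936]); YAW=-2.9
a=np.radians(YAW); XD=np.array([np.cos(a),np.sin(a)]); YD=np.array([-np.sin(a),np.cos(a)])
def gp(x,y,z): return list(G+x*XD+y*YD)+[z]
def st(*k):
    s=env.get_state(); print({i:np.round(s[i],4).tolist() for i in ('t','tool_pos','gripper_width','grip_force','wrist_force')})
E
python3 - <<'E'
from h import *
O=[180,0,87.1]
env.command_gripper(.068,25)
env.move_ptp([.478,-.316,.17],O)
env.move_l([.478,-.316,.037],vel=.12,force_limit=12); st()
save('w1',snapshot('wrist'))
env.command_gripper(.02,25); st()
env.move_l([.478,-.316,.17],vel=.12); st()
env.move_ptp(gp(0,-.057,.17),O); st()
im=snapshot('side'); save('s2',cv2.resize(im[100:230,230:390],None,fx=5,fy=4.6))
im=snapshot('side'); save('s2',cv2.resize(im[60:220,220:380],None,fx=3.7,fy=3.7))
E
```

```text
{'t': 5.3083, 'tool_pos': [0.4787, -0.3167, 0.038], 'gripper_width': 0.0682, 'grip_force': 0.0, 'wrist_force': [-0.3718, 0.6436, 0.1805]}
{'t': 5.7583, 'tool_pos': [0.4779, -0.3164, 0.0379], 'gripper_width': 0.0366, 'grip_force': 23.5451, 'wrist_force': [-2.8922, 0.8752, 5.5822]}
{'t': 7.0167, 'tool_pos': [0.4774, -0.3154, 0.1688], 'gripper_width': 0.0363, 'grip_force': 22.5095, 'wrist_force': [0.5254, -0.6287, -0.6972]}
{'t': 8.675, 'tool_pos': [0.4706, 0.1359, 0.1701], 'gripper_width': 0.0366, 'grip_force': 22.5109, 'wrist_force': [0.2284, -0.6449, -0.677]}
```

View pics/s2.png

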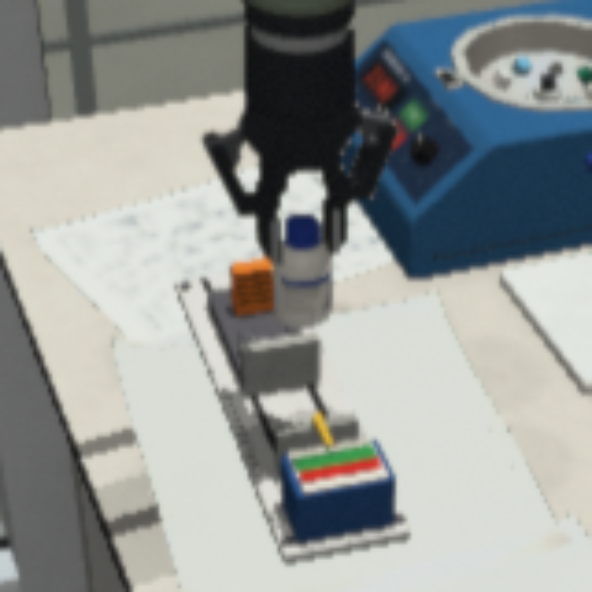

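The bottle is held upright, with its blue cap at (302,230) and its base at (303,318) in the crop. The pads sit high, near the shoulder. The jaw gap below is clear and the pointer is at rest. Before lowering I'll check the held height.

```bash
python3 - <<'E'
from h import *
im=snapshot('side'); 
h=cv2.cvtColor(im,cv2.COLOR_RGB2HSV)[:230];m=cv2.inRange(h,(105,150,60),(130,255,255))
e=np.array([220+302/3.7,60+230/3.7])
n,_,s,ce=cv2.connectedComponentsWithStats(m);i=1+np.argmin(np.linalg.norm(ce[1:]-e,axis=1));print(ce[i],s[i])
T=env.get_state()['tool_pos']
for z in (.19,.197,.204,.211): print(z,proj('side',[T[0],T[1],z]))
for r in outline_of('blue_mid','side'):
    if r['uv'][1]<220: 
        ys,xs=np.nonzero(r['mask']);print(r['uv'],xs.min(),xs.max(),ys.min(),ys.max(),r['conf'])
for z in (.213,.133): print('axis',z,proj('side',[T[0],T[1],z]))
E
```

```text
[301.2962963  122.37037037] [298 119   8   8  54]
0.19 [np.float64(301.021332663549), np.float64(126.73370898803809)]
0.197 [np.float64(300.9924612947882), np.float64(124.49351962313304)]
0.204 [np.float64(300.96337062037253), np.float64(122.23631387775495)]
0.211 [np.float64(300.9340581320214), np.float64(119.96189712920786)]
[303.5, 136.5] 294 308 118 148 0.98
[298.0, 173.0] 268 329 131 211 0.67
axis 0.213 [np.float64(300.92564203859973), np.float64(119.30887499044164)]
axis 0.133 [np.float64(301.2485673674672), np.float64(144.3653208202395)]
```

```bash
python3 - <<'E'
from h import *
env.move_l(gp(0,-.057,.062),vel=.1); st()
print(env.move_l(gp(0,-.057,.049),vel=.025,force_limit=5)); st()
env.command_gripper(.07); env.wait(.1); st()
env.move_l(gp(0,-.057,.17),vel=.12)
env.command_gripper(0.0)
env.move_ptp(gp(0,.155,.15),[180,0,87.1]); st()
im=snapshot('top'); save('t3',cv2.resize(im[165:245,155:305],None,fx=5,fy=5))
E
```

```text
{'t': 10.1083, 'tool_pos': [0.4709, 0.1368, 0.0627], 'gripper_width': 0.0365, 'grip_force': 22.5136, 'wrist_force': [-0.5209, -0.163, -0.1946]}
True
{'t': 10.6083, 'tool_pos': [0.4702, 0.1368, 0.0499], 'gripper_width': 0.0368, 'grip_force': 24.0812, 'wrist_force': [-1.1612, -0.5293, 3.5764]}
{'t': 11.1333, 'tool_pos': [0.4691, 0.1366, 0.049], 'gripper_width': 0.0701, 'grip_force': 0.0, 'wrist_force': [0.215, -0.4979, 0.1153]}
{'t': 13.8167, 'tool_pos': [0.4809, 0.3475, 0.1498], 'gripper_width': 0.0004, 'grip_force': 0.0, 'wrist_force': [-0.0247, -0.0354, 0.1819]}
```

View pics/t3.png

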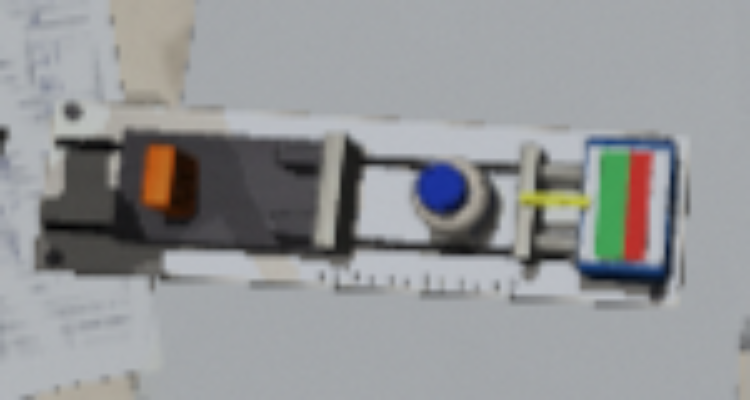

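The bottle stands on the centre line between the jaws with its cap at (442,188), and the pointer is at rest. Next I push the tab with closed fingers.

```bash
python3 - <<'E'
from h import *
gy=lambda: float((np.array(env.get_state()['tool_pos'][:2])-G)@YD)
env.move_l(gp(0,.145,.056),vel=.12); st()
print(env.move_l(gp(0,.105,.056),vel=.025,force_limit=4),'contact',gy()); st()
print(env.move_l(gp(0,.056,.056),vel=.025,force_limit=18),gy()); st()
im=snapshot('top'); save('t4',cv2.resize(im[165:245,155:305],None,fx=5,fy=5))
E
```

```text
{'t': 14.8083, 'tool_pos': [0.4812, 0.3387, 0.0569], 'gripper_width': 0.0001, 'grip_force': 0.0, 'wrist_force': [0.4087, -0.0153, 0.0321]}
True contact 0.11770002019969203
{'t': 15.875, 'tool_pos': [0.4787, 0.3112, 0.0557], 'gripper_width': -0.0002, 'grip_force': 0.63, 'wrist_force': [0.3417, 1.5316, 2.0609]}
False 0.05893704640890669
{'t': 18.4833, 'tool_pos': [0.4752, 0.2525, 0.0555], 'gripper_width': 0.0003, 'grip_force': 5.3357, 'wrist_force': [0.2303, 10.343, -2.1314]}
```

View pics/t4.png

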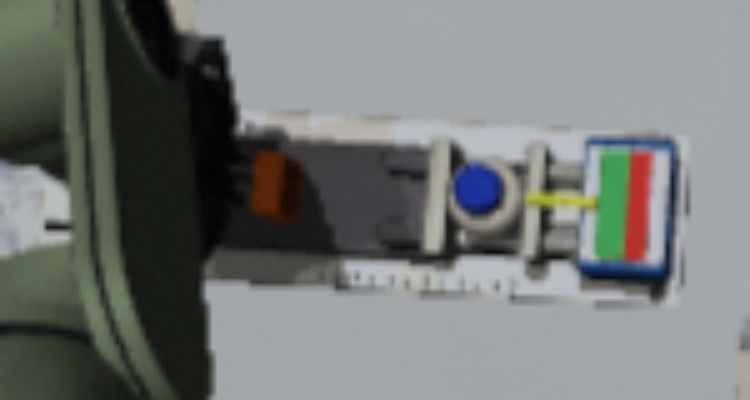

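The pointer tip is at (597,202), just short of the green band (600–627), so about 3 mm of anvil travel so far. I'll advance about 8.5 mm, back off and look.

```bash
python3 - <<'E'
from h import *
gy=lambda: float((np.array(env.get_state()['tool_pos'][:2])-G)@YD)
print(env.move_l(gp(0,.0475,.056),vel=.02,force_limit=18),gy()); env.wait(.5);print(gy()); st()
env.move_l(gp(0,.085,.056),vel=.06)
env.move_l(gp(0,.085,.20),vel=.15)
env.move_ptp(gp(0,.2,.25),[180,0,87.1]); st()
im=snapshot('top'); a=cv2.resize(im[165:245,155:305],None,fx=5,fy=5)
im=snapshot('side'); b=cv2.resize(im[120:220,250:350],None,fx=2,fy=2)
o=np.zeros((600,750,3),np.uint8);o[:400]=a;o[400:,:200]=b;save('t5',o)
E
```

```text
False 0.050704244494679945
0.05071127434119443
{'t': 19.6083, 'tool_pos': [0.4747, 0.2443, 0.0555], 'gripper_width': -0.0002, 'grip_force': 5.7798, 'wrist_force': [-0.2936, 11.198, -2.4241]}
{'t': 22.0583, 'tool_pos': [0.4825, 0.3936, 0.2487], 'gripper_width': 0.0001, 'grip_force': 0.0, 'wrist_force': [-0.446, -1.252, -0.7359]}
```

View pics/t5.png

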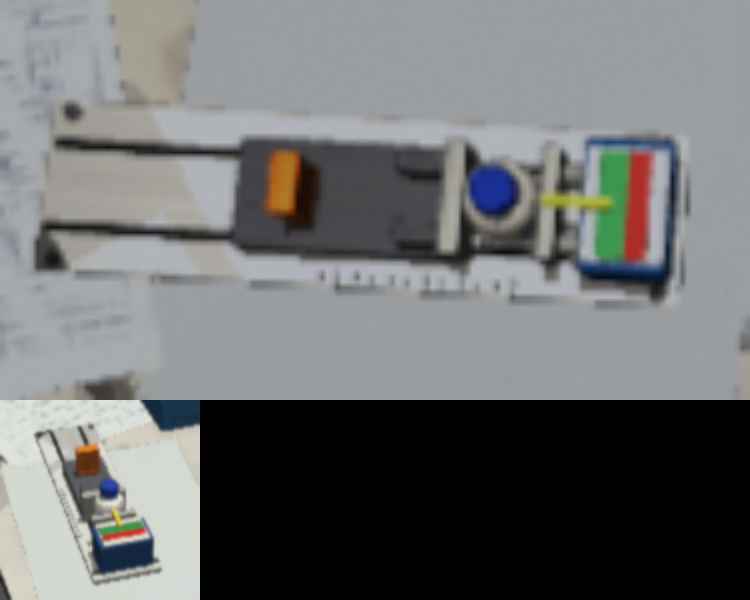

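The pointer tip at (612,202) stands mid-band (600–627). The bottle is upright and clamped, and the arm is clear.

```bash
python3 -c "
from h import *
print(env.hand_in())"
```

```text
the job is handed in; nothing more can be done
None
```

The blue-capped bottle stands upright between the jaws of the caliper, clamped with the pointer tip mid-green in the last picture, and the arm is clear; I handed the job in at about 22 s, but it gave no verdict.

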